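# Lock a bronze bushing in the bench fixture

### The arm

A 6-joint arm with a two-finger parallel gripper is mounted at the origin on the work surface. World frame = base frame: x ahead of the robot, y to its left, z up, the work surface at z = 0. Lengths are in m, angles in rad, forces in N, time in s.
With the tool pointing down it reaches from about 0.325 to 0.775 m from the base axis. Payload 5.5 kg.
Tool frame: the origin (TCP) lies midway between the tips of the shut fingers; the grasp point (between the pads) lies 19 mm behind it; z points along the fingers, y is the direction in which the jaws open and shut (so a half turn about z gives the same grasp; the last joint's range is limited). The gripper opens to 88 mm and grips with 3 to 60 N. Pads are 20 mm wide; open, the fingers measure 115 mm over their backs; the gripper's body (75 mm by 178 mm) begins 61 mm behind the grasp point.
Start: joints at [1.191, 0.091, 1.231, -0, 1.82, -0.057], TCP at [0.19, 0.569, 0.223] pointing down, gripper open.
Joint ranges: [-2.87, 2.87], [-0.86, 2.18], [0.17, 2.46], [-1.51, 4.65], [0.06, 2.69], [-2.65, 2.65]. Speed limits (rad/s): [2.57, 2.57, 3.01, 3.14, 3.14, 3.14].

### API

Orientations are given as a unit quaternion [w, x, y, z].
In Python, from station import arm gives the robot as it stands. The module is installed in compiled form; this text tells all that it offers. Calls block until the motion is done:
- arm.move_pose(position, orientation): joint-space move of the TCP to a pose.
- arm.move_straight(position, rot=None, v=0.15, max_force=None): straight line of the TCP; rot=None keeps the orientation; v is the mean speed in m/s. With max_force (N) it stops when the force on the tool has changed by that much, and returns True; else False.
- arm.move_j(angles): joint-space move.
- arm.set_gripper(opening, f_grip=None): finger opening in m; f_grip is the grip in N (None keeps the last); returns when the fingers have stopped.
- arm.dwell(seconds).
- arm.ik(position, orientation): joint angles nearest the present ones, or None.
- arm.camera(name): name is "side" or "top"; returns the picture (384x512x3 uint8, red, green, blue); there is no depth.
- arm.calibration(name): a dict with "fx", "fy", "cx", "cy" (pixels), "R" (3x3) and "t" (3): a world point X has camera coordinates R X + t. Camera axes: x right, y down, z forward; pixel columns grow to the right and rows downward; lengths in m; the calibration is good to about 2 mm. A picture is of the moment at which its call begins. calibration takes no time and is no camera call.
A pose or a line that the arm cannot do raises arm.PlanningError and nothing moves.
- arm.finish_job(): hands the job in, once; it reports no verdict.
Trained networks look in the newest picture that a camera, given by its name, has taken for a name from the list of things; names that differ only in an ending like _2 or _b are one class to them, and where a whole thing is asked for, a point or a joint stands for the part that bears it (a point fixed in the world has none). Each returns a list of dicts, best first, with "score" (0 to 1); they miss things now and then, are a little off and sometimes report something else, mostly with a low value. They report only what shows in the picture. A call takes as long as a camera call.
- arm.outline_of(camera, label): "region" (384x512 bool, what is visible of it) and "extent" ([centre column, centre row, width, height] in pixels, round what is visible of it).
Readings, each from a call of its own:
- arm.get_time_s(): time.
- arm.get_joint_pos(): joint angles.
- arm.get_joint_velocities(): joint speeds.
- arm.get_joint_torque(): joint torques, N m.
- arm.get_position(): TCP position.
- arm.get_tool_rot(): TCP orientation.
- arm.get_wrist_force(): force on the tool from outside, world axes, zero at the start.
- arm.get_moment(): the same for the moment, N m.
- arm.get_width(): finger opening in m.
Only numpy, scipy, OpenCV 4.12 (cv2) and the standard library are available. Lean on these libraries where they do the work, as an engineer would, in place of code of your own. Each camera call takes 0.05 s, during which the arm holds its last target. There are 200 camera calls.

### The job

Put the short bronze bushing over the fixture's upright post, lowering it gently until it sits fully down on the plate, and let go of it. Then push the fixture's lever handle round its quarter turn until it meets the stop pin, press it home there with about 18 N (never over 25 N) for a second, and leave it resting against the pin with its keeper bar over the bushing. Leave the other parts on the bench alone.

Things in the scene. Friction and masses are not known exactly. Their poses are not given: they have to be found in the camera images.
- bushing: The bronze bushing to load: plain ring 44 mm outside diameter, 22.4 mm bore, 36 mm tall, about 0.36 kg, standing loose on the bench. Its two neighbours, of the same metal, are wider and flatter, and slimmer and taller; their centres stand at least 80 mm from its own. Origin: centre of its underside, z up the bore.
- fixture: Fixed steel fixture: plate 140 (x) by 200 (y) by 20 mm thick, turned by some yaw. Origin: centre of the plate's underside; z up. Locating post at (0, -55) mm, lever pillar (28 mm diameter) at (0, +20) mm.
- seat (a point): Centre of the locating post's foot on the plate's top face, 20 mm over the bench; axes as the fixture's. The post is 20 mm in diameter, 31 mm tall, its top 5 mm tapered to 13 mm diameter. A seated bushing has its origin here, with 1.2 mm clearance all round.
- pivot (a point): Point on the lever's vertical turning axis, at the height of the handle rod's centre line, 66 mm over the bench. The lever's hub here is 36 mm in diameter, its top 82 mm over the bench. Opposite the handle a keeper bar, 16 mm wide, reaches 82 mm from the pivot and passes 2.5 mm above a fully seated bushing; it strikes one that is not seated.
- lever (a joint): Turn of the lever, rad. 0: open, handle towards the fixture's -x, keeper bar towards +x. Grows clockwise seen from above up to the stop pin at about 1.57 (1.4 to 1.75), handle then towards +y and keeper over the post. Friction 0.35 N m plus a spring of 0.12 N m per rad: 4 to 6 N at 90 mm from the pivot. Friction holds it where it is left. Never push it with more than 25 N.
- lever_grip (a point): Point on the handle rod's centre line 90 mm from the pivot, a good place to push, 66 mm over the bench. The handle is a level round steel rod, 14 mm in diameter, with a black ball of 24 mm diameter centred 122 mm from the pivot; the space beneath it is free. Moves with the lever.
- lever_face (a point): Point on the side of the handle rod, 55 mm from the pivot, that meets the stop pin. Moves with the lever. A push of 18 N at 90 mm from the pivot, less the lever's drag, bears on the pin with about 20 N.
- stop_face (a point): Point on the stop pin where the handle rod comes to rest, at rod height. The pin is upright steel, 12 mm in diameter, top 74 mm over the bench, 55 mm from the pivot; it is rigid and clamped at a different angle each time. The lever is home when lever_face and stop_face meet.
- collar: Bystander: flat wide bronze ring, 68 mm outside diameter, 22 mm tall. Origin: centre of its underside.
- sleeve: Bystander: slim tall bronze sleeve, 30 mm diameter, 60 mm tall. Origin: centre of its underside.
- oil: Bystander: white plastic oil bottle, 48 mm diameter, 130 mm tall, standing at the far side of the bench. Origin: centre of its underside.
- stop: The adjustable stop: a small steel bracket on the plate, clamped at some angle about the pivot, carrying the stop pin. Rigid. Origin: on the lever's axis, on the plate's top face; its x axis points along the handle's centre line when the handle rests on the pin, z up.

How it is judged:
On the way, in this order (a step that is already met when the one before it is completed fails the run):
1. the bushing sits fully down on the post, let go, with the lever still open (horizontal distance between bushing and seat below 0.003 m and z of bushing in the frame of seat below 0.002 m and angle between bushing's own z axis and vertical below 0.05 rad and contact force between the fingers and bushing below 0.1 N and value of joint lever below 0.5 rad), for 0.2 s.
2. the lever handle is pressed home against the stop pin (more than 13 N on the pin) (distance between lever_face and stop_face below 0.002 m and contact force between lever and stop above 13 N), for 0.4 s.
At the end, for the whole second after the job is handed in: The bushing is fully down over the post (underside within 2 mm of the plate, within 3 mm of the post's axis, upright within 3 degrees) and at rest, and the lever handle rests against the stop pin (lever_face within 2 mm of stop_face), with nothing held (horizontal distance between bushing and seat below 0.003 m and z of bushing in the frame of seat below 0.002 m and angle between bushing's own z axis and vertical below 0.05 rad and distance between lever_face and stop_face below 0.002 m and linear speed of bushing below 0.01 m/s); the robot touches nothing.
It fails at once if the robot pushes the lever with more than 25 N (contact force between any of the fingers, the arm and lever above 25 N).
It fails at once if the bushing is dropped or pressed onto the fixture with more than 40 N (contact force between bushing and fixture above 40 N).
It fails at once if the collar is moved more than 15 mm or tipped (distance of collar from where it was at the start of the episode above 0.015 m or angle between collar's own z axis and vertical above 0.3 rad).
It fails at once if the sleeve is moved more than 15 mm or tipped (distance of sleeve from where it was at the start of the episode above 0.015 m or angle between sleeve's own z axis and vertical above 0.3 rad).
It fails at once if the oil bottle is moved more than 15 mm or tipped (distance of oil from where it was at the start of the episode above 0.015 m or angle between oil's own z axis and vertical above 0.3 rad).
It also fails if it takes over 72 s, if anything falls off the work surface, if the arm or the gripper's body presses on something with over 40 N, if the wrist force passes 120 N, or if a joint passes its speed limit or range.

## Working session

There is one attempt and no reset: what is moved stays moved. The work goes in short steps, each a Python script; the robot and the scene stay as the last script left them, time stands still between calls to the robot, and variables do not carry over. Pictures are saved under pics/ and viewed, about 8 in all and at most 12, crops included, and the job is handed in when it is done.

```bash
mkdir -p pics
python3 - <<'E'
from station import arm
import cv2,numpy as np
for c in("top","side"):
    im=arm.camera(c); cv2.imwrite(f"pics/{c}0.png",im[:,:,::-1]); 
    np.save(f"pics/{c}0.npy",im)
    k=arm.calibration(c); print(c,k)
    for l in("bushing","fixture","collar","sleeve","oil","lever","stop"):
        print(l,[(round(d["score"],2),np.round(d["extent"],1).tolist()) for d in arm.outline_of(c,l)[:3]])
a=cv2.imread("pics/top0.png");b=cv2.imread("pics/side0.png")
print(arm.get_tool_rot(),arm.get_time_s())
E
```

```text
top {'fx': 393.0716729125106, 'fy': 393.0716729125106, 'cx': 255.9215293842495, 'cy': 190.6064269991453, 'R': array([[-0.00589145, -0.99900684,  0.04416598],
       [-0.98722106, -0.00122299, -0.15935208],
       [ 0.15924783, -0.0445404 , -0.98623338]]), 't': array([-0.04876216,  0.62822446,  0.63830842])}
bushing [(0.81, [365.8, 241.9, 28.3, 22.2])]
fixture [(0.65, [172.1, 242.5, 121.5, 130.3])]
collar [(0.84, [382.6, 189.0, 35.9, 39.0])]
sleeve [(0.85, [339.6, 297.8, 25.5, 24.4])]
oil [(0.62, [291.8, 106.5, 32.3, 42.1])]
lever [(0.56, [155.7, 242.2, 24.7, 132.2])]
stop [(0.86, [145.6, 226.6, 53.3, 19.9])]
side {'fx': 410.6809464578701, 'fy': 410.6809464578701, 'cx': 255.76286854646915, 'cy': 187.83454829286237, 'R': array([[-0.99705299, -0.07666212, -0.00287488],
       [-0.04782758,  0.65046319, -0.75803045],
       [ 0.05998223, -0.75565902, -0.65221283]]), 't': array([0.59907768, 0.09034199, 0.82708966])}
bushing [(0.57, [288.1, 142.4, 15.8, 20.1]), (0.43, [266.6, 274.0, 21.9, 27.7])]
fixture [(0.66, [284.9, 254.4, 114.9, 94.6]), (0.35, [283.9, 240.9, 120.0, 23.7])]
collar [(0.88, [250.8, 136.8, 28.8, 24.9])]
sleeve [(0.69, [329.0, 156.1, 13.7, 29.4])]
oil [(0.67, [181.5, 156.2, 27.4, 57.3]), (0.38, [287.9, 142.6, 16.9, 21.3])]
lever [(0.72, [283.0, 242.1, 120.4, 21.5])]
stop [(0.84, [267.7, 271.9, 22.2, 35.3]), (0.53, [285.2, 242.1, 120.9, 22.1])]
[ 6.52812147e-06  1.60704083e-01  9.87002633e-01 -4.33260104e-06] 0.8
```

View pics/top0.png

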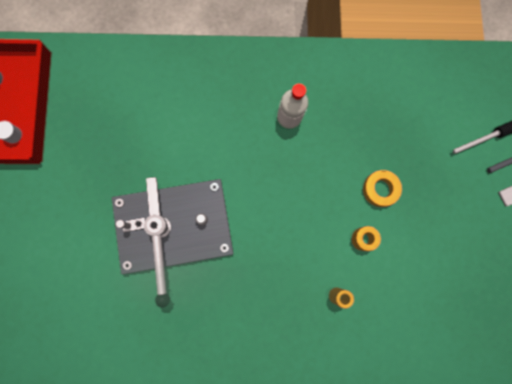

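View pics/side0.png

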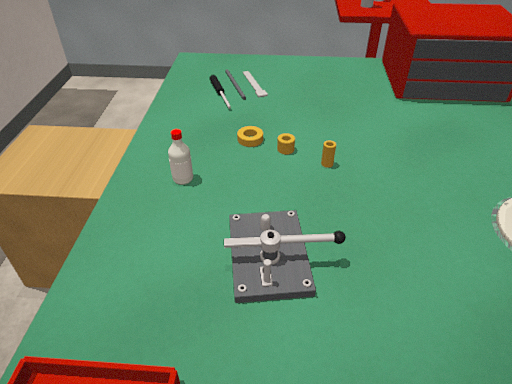

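The top view shows the fixture with pivot ~(155,226), post ~(201,219) and ball ~(162,300). The bushing is at ~(368,239), between the collar (383,189) and sleeve (345,299). In the side view the hub is at ~(270,240), the bushing at (286,144), and the pin at ~(266,270).

```bash
cat > h.py <<'E'
import numpy as np,cv2
from station import arm
K={c:arm.calibration(c) for c in("top","side")}
def proj(c,P):
    k=K[c];q=np.atleast_2d(P)@k["R"].T+k["t"];return np.c_[k["fx"]*q[:,0]/q[:,2]+k["cx"],k["fy"]*q[:,1]/q[:,2]+k["cy"]]
def ray(c,uv,z):
    k=K[c];d=k["R"].T@np.array([(uv[0]-k["cx"])/k["fx"],(uv[1]-k["cy"])/k["fy"],1]);o=-k["R"].T@k["t"]
    return o+d*(z-o[2])/d[2]
E
python3 - <<'E'
from h import *
for n,c,uv,z in[("post top","top",(201,219),.051),("hub","top",(155,226),.082),("hub","side",(270,236),.082),("post","side",(266,217),.051),("bush top","top",(368,238.5),.036),("bush","side",(286,138),.036),("ball","side",(339,238),.066),("ball","top",(162,300),.066),("collar","top",(383,188),.022),("sleeve","top",(345,299),.06)]:
    print(n,c,ray(c,uv,z).round(4))
a=cv2.imread("pics/top0.png")
A=cv2.resize(a[172:312,100:240],None,fx=4,fy=4,interpolation=cv2.INTER_CUBIC)
B=cv2.resize(a[215:260,345:391],None,fx=5,fy=5,interpolation=cv2.INTER_CUBIC)
o=np.zeros((560,790,3),np.uint8);o[:,:560]=A;o[:225,560:790]=B;
s=cv2.imread("pics/side0.png")
B=cv2.resize(s[125:165,265:311],None,fx=5,fy=5,interpolation=cv2.INTER_CUBIC);o[300:500,560:]=B
cv2.imwrite("pics/c1.png",o)
cv2.imwrite("pics/c2.png",cv2.resize(s[200:310,215:355],None,fx=5,fy=5,interpolation=cv2.INTER_CUBIC))
E
```

```text
post top top [0.5784 0.0449 0.051 ]
hub top [0.5644 0.1165 0.082 ]
hub side [0.5661 0.1267 0.082 ]
post side [0.5771 0.0494 0.051 ]
bush top top [ 0.5444 -0.2504  0.036 ]
bush side [ 0.5442 -0.2479  0.036 ]
ball side [0.4441 0.1076 0.066 ]
ball top [0.4453 0.1044 0.066 ]
collar top [ 0.6381 -0.2882  0.022 ]
sleeve top [ 0.443  -0.1981  0.06  ]
```

View pics/c1.png

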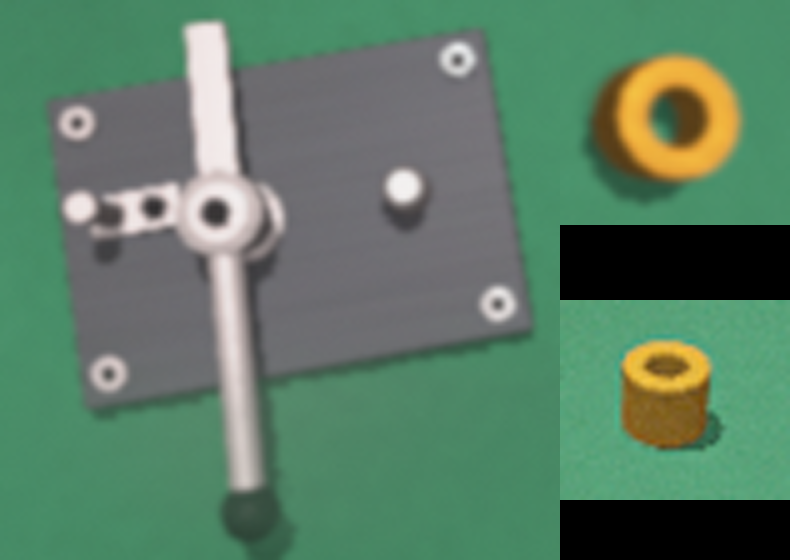

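View pics/c2.png

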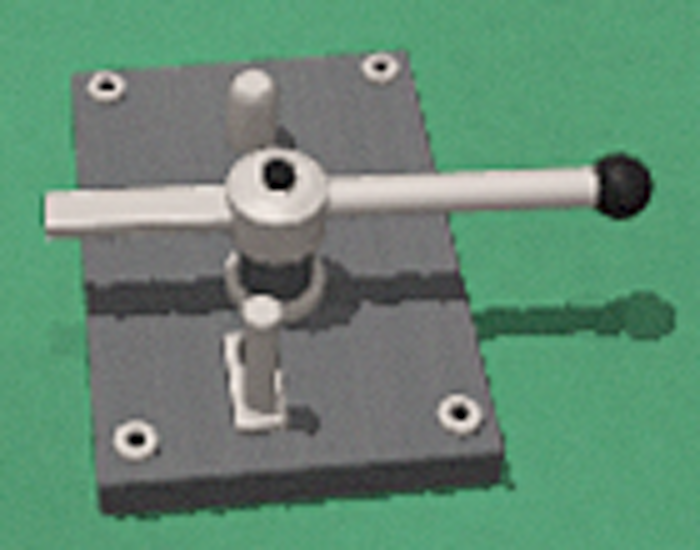

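c1 (top, 4×) shows the post top at (403,186), hub (218,212), pin (80,208) and the plate corners clearly. c2 (side, 5×) shows the post top at (254,82), hub top (277,180) and pin (263,311). The lever is open. Next I fit the fixture pose to both views.

```bash
cat > fit.py <<'E'
from h import *
from scipy.optimize import least_squares
T=lambda x,y:(100+(x+.5)/4-.5,172+(y+.5)/4-.5)
S=lambda x,y:(215+(x+.5)/5-.5,200+(y+.5)/5-.5)
c=lambda a,b:(a*.07,b*.1,.02)
obs=[("top",T(50,101),c(1,1)),("top",T(485,30),c(1,-1)),("top",T(531,329),c(-1,-1)),("top",T(403,186),(0,-.055,.051)),("top",T(218,212),(0,.02,.082)),
("side",S(73,75),c(1,-1)),("side",S(408,50),c(-1,-1)),("side",S(502,455),c(-1,1)),("side",S(98,487),c(1,1)),("side",S(254,82),(0,-.055,.051)),("side",S(277,180),(0,.02,.082))]
def W(p,f):
    C,s=np.cos(p[2]),np.sin(p[2]);return np.array([p[0]+C*f[0]-s*f[1],p[1]+s*f[0]+C*f[1],f[2]])
def res(p,w=("top","side")): return np.array([proj(k,W(p,f))[0]-uv for k,uv,f in obs if k in w]).ravel()
if __name__=="__main__":
    for w in(("top","side"),("top",),("side",)):
        r=least_squares(res,[.57,.1,.15],args=(w,));p=r.x
        print(w,p.round(4),"seat",W(p,(0,-.055,.02)).round(4),"pivot",W(p,(0,.02,.066)).round(4));print(r.fun.reshape(-1,2).round(1).tolist())
        pv=W(p,(0,.02,.066))
        for k,uv in(("top",T(80,208)),("side",S(263,311))):
            if k in w:
                q=ray(k,uv,.074);d=q-pv;print(k,"pin r",np.hypot(d[0],d[1]).round(4),"ang rel fixture",np.degrees(np.arctan2(d[1],d[0])-p[2]).round(1))
        for k,uv in(("top",T(250,513)),("side",S(623,186))):
            if k in w:
                q=ray(k,uv,.066);d=q-pv;print(k,"ball r",np.hypot(d[0],d[1]).round(4),"ang rel",np.degrees(np.arctan2(d[1],d[0])-p[2]).round(1))
    # bushing: ring ellipse on top rim
    for n,ax in(("top",(345+(678.5-560)/5-.4,215+118.5/5-.4)),("side",(265+(666.5-560)/5-.4,125+(367-300)/5-.4))):
        print("bush",n,ray(n,ax,.036).round(4))
E
python3 fit.py
```

```text
('top', 'side') [0.5697 0.1007 0.1662] seat [0.5788 0.0465 0.02  ] pivot [0.5664 0.1204 0.066 ]
[[-1.7, -0.4], [-0.5, -0.4], [0.3, 0.9], [-0.3, 0.7], [-1.5, 0.2], [-0.4, -1.1], [0.1, -0.4], [0.5, -0.8], [-0.7, -0.8], [-0.2, -0.1], [0.0, -2.2]]
top pin r 0.0557 ang rel fixture 77.8
side pin r 0.0567 ang rel fixture 78.8
top ball r 0.122 ang rel -181.9
side ball r 0.1239 ang rel -182.2
('top',) [0.57   0.0994 0.1672] seat [0.5792 0.0451 0.02  ] pivot [0.5667 0.1191 0.066 ]
[[-1.0, -0.5], [0.1, -0.6], [1.1, 0.6], [0.5, 0.5], [-0.7, -0.0]]
top pin r 0.057 ang rel fixture 78.1
top ball r 0.1221 ang rel -182.6
('side',) [0.5694 0.1028 0.1668] seat [0.5785 0.0486 0.02  ] pivot [0.5661 0.1225 0.066 ]
[[-0.4, -0.3], [0.2, 0.3], [0.7, 0.2], [-0.6, 0.3], [-0.1, 0.7], [0.2, -1.4]]
side pin r 0.0546 ang rel fixture 78.3
side ball r 0.1238 ang rel -181.3
bush top [ 0.5447 -0.251   0.036 ]
bush side [ 0.5445 -0.2478  0.036 ]
```

```bash
cat >> h.py <<'E'
def Q(a): return [0,float(np.cos(a/2)),float(np.sin(a/2)),0]
PHI=0.1665; AX=PHI+np.pi/2   # tool angle giving jaws along fixture x
E
python3 - <<'E'
from h import *
b=np.array([.5446,-.2494])
arm.move_pose([*b,.2],Q(PHI)); arm.set_gripper(.064,5)
arm.move_straight([*b,.06],v=.25); print(arm.move_straight([*b,.005],v=.08,max_force=8))
arm.set_gripper(.03,5); print("w1",arm.get_width()); arm.set_gripper(.064)
arm.move_straight([*b,.06],v=.15); arm.move_pose([*b,.06],Q(AX)); print(arm.move_straight([*b,.005],v=.08,max_force=8))
arm.set_gripper(.03,25); print("w2",arm.get_width(),arm.get_wrist_force())
arm.move_straight([*b,.1],v=.12); print(arm.get_width(),arm.get_wrist_force(),arm.get_time_s())
t=np.array([.579,.0468])
arm.move_pose([*t,.13],Q(AX)); arm.move_straight([*t,.075],v=.1)
print(arm.get_position(),arm.get_width(),arm.get_time_s())
for c in("top","side"):
    im=arm.camera(c); cv2.imwrite(f"pics/{c}1.png",im[:,:,::-1])
t=cv2.imread("pics/top1.png");s=cv2.imread("pics/side1.png")
o=np.hstack([cv2.resize(t[170:290,120:250],None,fx=3,fy=5,interpolation=2)*1,cv2.resize(s[180:300,215:315],None,fx=4,fy=5,interpolation=2)])
o=np.hstack([cv2.resize(t[180:280,140:240],(400,400),interpolation=2),cv2.resize(s[180:280,215:315],(400,400),interpolation=2)])
cv2.imwrite("pics/c3.png",o)
E
```

```text
False
w1 0.04458360053253176
False
w2 0.042839203116349596 [ 0.77767359 -0.12221296  2.64903572]
0.04268503809147382 [ 0.34222618 -0.10933621 -3.22158499] 11.175
[0.57921376 0.04664624 0.0753635 ] 0.04275539926225621 13.025
```

View pics/c3.png

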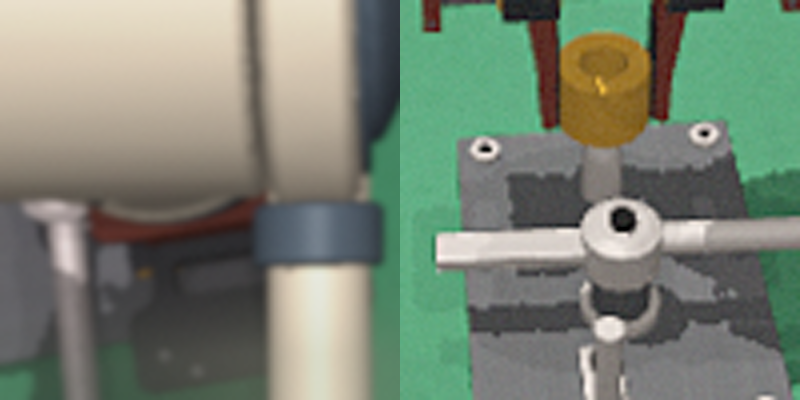

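The side view shows the bushing held level above the post: top ring centre ~(604,63) in the crop, post ~(602,170). The arm blocks the top view. I compare the observed bushing with its projection at the known TCP pose to get the camera bias.

Run:
```python
from h import *
p=arm.get_position()
im=cv2.imread("pics/side1.png").astype(int)
hsv=cv2.cvtColor(im.astype(np.uint8),cv2.COLOR_BGR2HSV)
m=((hsv[...,0]>12)&(hsv[...,0]<28)&(hsv[...,1]>130)).astype(np.uint8); m[:185]=0;m[220:]=0;m[:,:250]=0;m[:,282:]=0
ys,xs=np.nonzero(m);print("obs",xs.min(),xs.max(),ys.min(),ys.max(),m.sum(),xs.mean(),ys.mean())
a=np.linspace(0,2*np.pi,200);r=.022
def sil(x,y,z):
    P=np.r_[[[x+r*np.cos(t),y+r*np.sin(t),z+h] for h in(0,.036) for t in a]]
    hull=cv2.convexHull((proj("side",P)*16).astype(np.float32))
    M=np.zeros((384,512),np.uint8);cv2.fillConvexPoly(M,np.round(hull).astype(int),1,shift=4);return M
M=sil(p[0],p[1],p[2]-.005);ys,xs=np.nonzero(M);print("pred",xs.min(),xs.max(),ys.min(),ys.max(),M.sum(),xs.mean(),ys.mean())
d=arm.outline_of("side","bushing");print([(e["score"],e["extent"]) for e in d[:2]])
print("post pred at seat-guess",proj("side",[[.5788,.0465,.051],[.5788,.0465,.045]]))
# post edges profile on rows below bushing
for v in (219,222,225): print(v,im[v,255:277].mean(1).round().astype(int))
```

```text
obs 255 277 188 216 571 265.7495621716287 201.96847635726795
pred 253 277 187 217 686 265.0087463556851 201.6078717201166
[(0.74, [266.4, 203.8, 21.8, 28.2])]
post pred at seat-guess [[265.22077621 215.91341221]
 [265.18324113 218.11826393]]
219 [120 120 120 122 125 113 114 131 133 139 145 146 137 130 118 111 119 123
 122 118 120 126]
222 [126 122 128 128  85  88 114 120 125 126 126 126 126 127 121  80  73  72
  69  90  93  93]
225 [ 70  74  74  70  71  93 114 122 121 126 121 123 124 121 115  89  72  72
  77  77  70  79]
```

Run:
```python
from h import *
im=cv2.imread("pics/side1.png")
hsv=cv2.cvtColor(im,cv2.COLOR_BGR2HSV)
print(hsv[199:211,250:284,0].mean(0).round().astype(int).tolist())
print(im[199:211,250:284,2].mean(0).round().astype(int).tolist())
x,y=.5800,.0468
arm.move_straight([x,y,.062],v=.06); arm.dwell(.3); f0=arm.get_wrist_force(); p0=arm.get_position()
print(p0,f0)
hit=arm.move_straight([x,y,.040],v=.02,max_force=5)
print(hit,arm.get_position(),arm.get_wrist_force()-f0,arm.get_moment(),arm.get_time_s())
```

```text
[13, 18, 4, 33, 9, 20, 20, 20, 20, 19, 20, 20, 20, 20, 20, 20, 20, 20, 20, 20, 20, 20, 20, 20, 19, 20, 19, 26, 72, 10, 7, 23, 38, 73]
[87, 90, 90, 89, 52, 120, 136, 138, 140, 144, 146, 147, 147, 144, 156, 164, 150, 146, 147, 145, 144, 142, 140, 138, 135, 131, 128, 76, 54, 85, 90, 87, 93, 96]
[0.58016445 0.04681613 0.06228909] [ 0.95909075 -0.22519161 -2.4038382 ]
False [0.5801383  0.04679656 0.04023353] [-0.9807432   0.58733203  0.04488792] [-0.06296688  0.03213628  0.03059546] 15.0917
```

Run:
```python
from h import *
x,y=.5800,.0468
arm.dwell(.2);f0=arm.get_wrist_force()
hit=arm.move_straight([x,y,.020],v=.015,max_force=6)
print(hit,arm.get_position(),arm.get_wrist_force()-f0,arm.get_wrist_force())
if hit:
    arm.set_gripper(.054); arm.dwell(.4); print(arm.get_width(),arm.get_wrist_force(),arm.get_position(),arm.get_time_s())
```

```text
True [0.5799455  0.04679869 0.02547085] [-0.0747274  -0.4035533   8.41897432] [-0.29050856 -0.16059527  4.89351771]
0.054062623171486114 [ 0.22593659 -0.57076081  0.15282621] [0.57871175 0.04678829 0.0236859 ] 17.0333
```

Run:
```python
from h import *
p=arm.get_position()
arm.move_straight([p[0],p[1],.14],v=.12)
pv=np.array([.5664,.1204])
th=PHI+np.pi;a=th-np.pi/2
u=lambda t:np.array([np.cos(t),np.sin(t)])
s=pv+.09*u(th)-u(a)*.037
arm.move_pose([*s,.14],Q(a)); arm.set_gripper(0,20)
cam=arm.camera("side"); cam2=arm.camera("top")
o=np.hstack([cv2.resize(cam[180:280,215:315,::-1],(400,400),interpolation=2),cv2.resize(cam2[180:280,140:240,::-1],(400,400),interpolation=2)])
cv2.imwrite("pics/c4.png",o)
print(arm.get_position(),arm.get_width(),arm.get_time_s())
for e in arm.outline_of("side","bushing")[:2]: print(e["score"],e["extent"])
c=np.array([.579,.0468]);print(proj("side",[[*c,.056],[*c,.02],[*c,.038]]))
```

```text
[0.48376911 0.06901685 0.14003469] 0.0008541979395369588 19.6417
0.25 [285.4, 256.1, 121.5, 94.5]
[[265.13928921 214.16295936]
 [264.92088601 227.18090372]
 [265.02848844 220.7672503 ]]
```

View pics/c4.png

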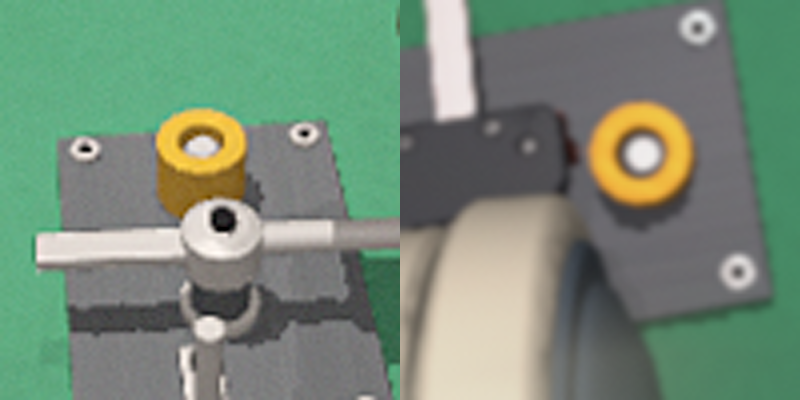

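c4 shows the bushing seated on the post, with the post tip centred in the bore at (641,155) top and (201,147) side. It is released and the lever is still open. Next I push the lever.

```bash
cat >> h.py <<'E'
PV=np.array([.5664,.1204])
u=lambda t:np.array([np.cos(t),np.sin(t)])
def tool(rel,off=.017): # rel: handle angle in the fixture frame, rad
    th=PHI+rel;a=th-np.pi/2;return [*(PV+.09*u(th)-u(a)*off),.045],Q(a),a
E
python3 - <<'E'
from h import *
p,q,a=tool(np.pi,.037); f0=arm.get_wrist_force();print(f0)
print(arm.move_straight(p,v=.15,max_force=8))
arm.dwell(.2);f0=arm.get_wrist_force()
p,q,a=tool(np.pi,.020)
print("approach",arm.move_straight(p,v=.04,max_force=5),arm.get_wrist_force()-f0)
for d in range(176,103,-8):
    p,q,a=tool(np.radians(d))
    h=arm.move_straight(p,rot=q,v=.05,max_force=10)
    f=arm.get_wrist_force()-f0
    print(d,h,"push %.1f"%(-f[:2]@u(a)),f.round(1),(arm.get_position()-p).round(4)[:2],round(arm.get_time_s(),2))
    if h:break
E
```

```text
[-0.15485952 -0.56657024 -0.30895426]
False
approach False [ 0.0485625  -0.61808167 -0.43193549]
176 False push 2.2 [ 1.3 -2.1  0.1] [ 0.0001 -0.0002] 21.58
168 False push 2.9 [ 2.1 -3.  -0.2] [ 0.0002 -0.0003] 21.99
160 False push 3.7 [ 1.  -4.  -0.8] [ 0.0001 -0.0001] 22.4
152 False push 4.0 [ 0.9 -4.5  0.8] [-0. -0.] 22.81
144 False push 3.2 [ 1.  -4.1 -0.1] [-0.0001 -0.    ] 23.22
136 False push 3.8 [ 0.1 -4.7  0.6] [-0.0001 -0.    ] 23.62
128 False push 4.1 [-1.1 -4.5  0.2] [-0.0001 -0.    ] 24.03
120 False push 3.5 [-0.6 -4.8  0.7] [-0.0001 -0.    ] 24.44
112 False push 4.2 [-2.3 -4.4  0.6] [-0.0002 -0.    ] 24.85
104 False push 3.4 [-1.9 -4.1  0.5] [-0.0002  0.    ] 25.26
```

Run:
```python
from h import *
f0=np.array([-0.15,-.57,-.3])
def push(a): f=arm.get_wrist_force()-f0; return -f[:2]@u(a)
p,q,a=tool(np.radians(97)); print(arm.move_straight(p,rot=q,v=.02,max_force=8),push(a))
a0=a
for i in range(60):
    f=np.mean([push(a) for _ in range(3)])
    if f>16.8: break
    step=.001 if f<8 else .0002
    p=np.array(p); p[:2]+=u(a)*step
    arm.move_straight(p.tolist(),v=.01,max_force=8)
    f2=push(a); print(round(f2,1),end=" ")
    if f2>21: break
print("\n",i,p-arm.get_position(),arm.get_time_s())
for _ in range(5): arm.dwell(.25); print(round(push(a),2),end=" ")
P=arm.get_position();d=P[:2]+u(a)*.017-PV;print(np.degrees(np.arctan2(d[1],d[0])-PHI),arm.get_time_s())
```

```text
False 4.413897185205398
4.2 4.8 5.4 5.4 5.7 6.2 5.5 5.3 5.8 8.7 9.5 10.0 10.9 10.9 11.4 11.8 13.2 13.3 14.3 14.9 16.2 16.3 17.5 
 23 [0.00349451 0.00076103 0.00027657] 31.7167
16.91 17.38 15.9 16.43 16.92 91.26299238715947 32.9667
```

Run:
```python
from h import *
f0=np.array([-0.15,-.57,-.3]);a=PHI+np.radians(97)-np.pi/2
push=lambda:-(arm.get_wrist_force()-f0)[:2]@u(a)
P=arm.get_position();p=P.copy();p[:2]+=u(a)*.0003+np.array([.0035,.0008])
arm.move_straight(p.tolist(),v=.01,max_force=4)
for _ in range(4): arm.dwell(.3); print(round(push(),2),end=" ")
P=arm.get_position();b=P.copy();b[:2]-=u(a)*.04
arm.move_straight(b.tolist(),v=.05); b[2]=.2; arm.move_straight(b.tolist(),v=.2)
arm.move_pose([.19,.569,.223],Q(2.82)); arm.dwell(.3)
print(arm.get_wrist_force(),arm.get_time_s())
t=arm.camera("top");s=arm.camera("side")
o=np.hstack([cv2.resize(t[170:290,100:240,::-1],(467,400),interpolation=2),cv2.resize(s[190:300,215:305,::-1],(327,400),interpolation=2)])
cv2.imwrite("pics/c5.png",o)
```

```text
17.88 17.69 18.48 17.7 [0.15521377 0.07692906 0.50006012] 38.4333
```

View pics/c5.png

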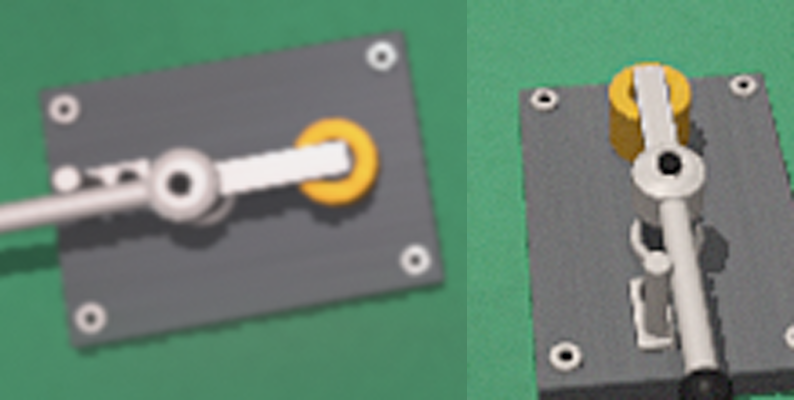

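The keeper lies over the seated bushing, the rod rests against the pin at about (66,185) in the top crop, and the arm is clear.

```bash
python3 -c "
from station import arm
arm.finish_job()"
```

```text
the job is handed in; nothing more can be done
```

I put the bushing on the post, turned the lever to the stop pin and pressed it home, and handed the job in at about 38 s of the 72 s limit. `finish_job` gives no verdict, so what follows is from my own readings.

- **Bushing:** I squeezed it lightly to centre it in the jaws before gripping. It went down over the post with no noticeable force until it touched the plate. Contact came at about 8 N, at the expected height (TCP 25.5 mm against 25 mm expected). I then released it, and pictures from both cameras showed the post tip centred in the bore with the lever still open.
- **Lever:** The push took about 4 N through the turn. I then held it against the pin at about 16–17 N for 1.2 s, and again at 17.7–18.5 N for another 1.2 s, staying below the 25 N limit in every reading. By my estimate the pin took about 17 N or more. The handle stopped at about 91° in the fixture frame, close to the 92° I expected from the pictures.
- **Final check:** The last pictures showed the handle against the pin, the keeper bar over the bushing and the arm clear. The wrist force was near zero (about 0.5 N). I did not measure the gap between handle and pin after backing off.
- **Disagreements:** The two cameras differed by about 3 mm in y for the seat. The side view also suggested the seat was 1–2 mm further out in x, so I moved the target by 1 mm. When the jaws opened, the arm's reading shifted about 1 mm in x, with no visible effect.
- **Other parts:** I kept the arm clear of the collar, sleeve and oil bottle, but did not check their positions again at the end.

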